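# Jack up the detector module and hold it

## Robot

A 6-joint arm with a two-finger parallel gripper is mounted at the origin on the work surface. World frame = base frame: x ahead of the robot, y to its left, z up, the work surface at z = 0. Lengths are in m, angles in rad, forces in N, time in s.
With the tool pointing down it reaches from about 0.3 to 0.825 m from the base axis. Payload 5.4 kg.
Tool frame: the origin (TCP) lies midway between the tips of the shut fingers; the grasp point (between the pads) lies 19 mm behind it (env.grip_depth is the distance from the TCP to the grasp point, in m); z points along the fingers, y is the line along which they close (so a half turn about z gives the same grasp; the last joint's range is limited). The gripper opens to 92 mm and grips with 3 to 60 N. Pads are 20 mm wide; open, the fingers measure 128 mm over their backs; the gripper's body (75 mm by 189 mm) begins 69 mm behind the grasp point.
Start: joints at [-1.548, 0.158, 1.597, -0, 1.386, -0.21], TCP at [0.133, -0.559, 0.215] pointing down, gripper open.
Joint ranges: [-2.91, 2.91], [-0.94, 2.29], [0.18, 2.7], [-1.29, 4.43], [0.17, 2.64], [-3, 3]. Speed limits (rad/s): [2.57, 2.57, 3.14, 3.14, 3.14, 3.14].

## Interface

Orientations are given as a unit quaternion [w, x, y, z].
In Python, from bench import env, eyes gives the robot as it stands. The module is installed in compiled form; this text tells all that it offers.
- The arm moves only by the tool play_rows, never from a script. Its argument "increments" is a list of rows, each an object with "dp": the shift along the tool's x, y, z each as a share of 500 mm, from -1 to 1, a list of three; "delta_rot": the turn, a rotation vector about the tool's x, y, z each as a share of 30 degrees, from -1 to 1, a list of three; "hand": the opening, from 0 (shut) to 1 (fully open). In form: [{"dp": [dx, dy, dz], "delta_rot": [rx, ry, rz], "hand": hand}, ...]. A call has 1 to 10 rows; each row shifts and turns the commanded pose from where the row before left it, along the tool's axes as they then stand; what a row does not reach is not made up. A row lasts 1/10 s, in which the tool goes at most 50 mm and 8.59 degrees, less where a joint would pass 70% of its speed; a pose out of reach is approached as far as the arm can. A call with a number of a shift or a turn outside -1 to 1 is refused whole. A call with a gripper value outside its range is refused whole. The fingers move at their own pace and stop on an object; the grip force is fixed at half the most. Time passes only in rows, so rows that do not move let the fingers close. It gives the time, the measured TCP pose, the force, the opening and the grip force at its end, in the units of the state.
- env.observe(): the state, without advancing time (a new reading comes with each control period).
- eyes.capture(name): name is "side" or "top" or "wrist"; returns a dict with "color" (384x512x3 uint8, red, green, blue), "mtx" (3x3 intrinsics, pixels), "rvec" (rotation vector, rad) and "tvec" (3), from world to camera coordinates, as OpenCV has them. Camera axes: x right, y down, z forward; pixel columns grow to the right and rows downward; lengths in m; the calibration is good to about 2 mm. A picture is of the moment at which its call begins. There is no depth.
- env.finish_job(): hands the job in; it is judged then, once.
The state is a dict: "time": time; "qpos": joint angles; "qvel": joint speeds; "joint_torque": joint torques, N m; "tcp_pos": TCP position; "ee_rot": TCP orientation; "ft_force": force on the tool from outside, world axes, zero at the start; "ft_torque": the same for the moment, N m; "opening": finger opening in m; "grasp_force": force on a finger pad.
Only numpy, scipy, OpenCV 4.12 (cv2) and the standard library are available. Lean on these libraries where they do the work, as an engineer would, in place of code of your own. Each camera call takes 0.05 s, during which the arm holds its last target. There are 200 camera calls.

## Task

Take the small lever jack and stand it on the bench with its saddle centred under the module's marked lift point (the round-ended steel tongue with a stud on top, not the square bracket). Pump the handle: press it all the way down so that the module's edge is lifted, let it come all the way up again so that the module settles back on its feet, then press it all the way down a second time and finish while still holding it down, the module carried by the jack alone. Do not push or lift the module with the arm, and leave the bottle, wrench and beaker where they are.

Things in the scene. Friction and masses are not known exactly. Their poses are not given: they have to be found in the camera images.
- jack: lever jack, 0.9 kg, loose. Base plate 240 x 70 x 10 mm (jack x -125 to +115 mm). Origin: underside of the base, on its long centre line. +x points from handle to saddle, z up. Saddle at x = +85 mm, carrying block at -5 mm, handle's pivot at -36 mm, 62 mm up; the handle reaches back to -x above the base, so pressing it does not tip the jack
- carry_block (a point): grasp point on the jack's upright carrying block, jack x = -5 mm, 70 mm above the jack's underside; axes as the jack's. Block 26 mm along x, 30 mm across y (grip it across y), top 91 mm up. Behind it stand steel cheeks (42 mm across, top 68 mm up, from x = -15 mm back) and the handle. The jack about balances here
- saddle_top (a point): centre of the top of the jack's saddle, a flat steel disc of 34 mm diameter, 54 mm above the jack's underside when the handle is up; it rises straight up, 28 mm over the handle's full stroke
- handle_end (a point): centre of the upper face of the grey plastic paddle at the handle's end (46 mm long, 40 mm wide, 12 mm thick), 103 mm from the pivot along the handle and 6 mm above its centre line. With the handle up it is about 108 mm above the jack's underside, all the way down about 47 mm; turns with the handle
- pump_handle (a joint): handle angle, rad: 0 = up (slopes up 0.4 rad towards its end), 0.6 = all the way down at its stop (slopes down 0.2 rad). The saddle rises 46.7 mm per rad and meets the lift pad after 14 mm (0.3 rad). Pressed at the paddle it takes about 3 N before that and 8 to 13 N after; spring and load push it up when let go
- lift_pad (a point): marked lift point: centre of the flat underside of a steel tongue 10 mm thick with a round end of 40 mm diameter and a 14 mm stud on top; underside 68 mm above the bench at rest. +x points level into the module, square to its wall (50 mm further on): the jack comes in this way. Below the wall, 30 mm is open for the jack's base. Module yaw varies
- module: white instrument, 340 mm deep (x), 300 wide (y), top 200 mm up, 3 to 4.5 kg; pivots on its far feet. Origin at bench height on that pivot line; the wall with the lift pad at x = -330 mm, lift pad at x = -380, y = +40 mm. A plain square bracket 36 mm wide at y = -85 mm on the same wall is not the lift point
- bottle: bystander: amber glass bottle, 60 mm diameter, 130 mm tall, origin under its centre
- wrench: bystander: steel wrench lying flat, origin under its centre
- beaker: bystander: white ceramic beaker, 70 mm diameter, 85 mm tall, origin under its centre

How it is judged:
By the outcome, as a careful person would: the job done as asked, in the order asked, and still so for the second after the job is handed in, while the arm keeps its last pose, push and grip.
It also fails if it takes over 64 s, if anything falls off the work surface, if the arm or the gripper's body presses on something with over 40 N, if the wrist force passes 120 N, or if a joint passes its speed limit or range.

## Working session

There is one attempt and no reset: what is moved stays moved. The work goes in short steps, Python scripts to look and compute and a tool call to move; the robot and the scene stay as the last step left them, time stands still between calls to the robot, and variables do not carry over. Pictures are saved under pics/ and viewed, at most 10 in all, crops included, and the job is handed in when it is done.

Besides the shell and the picture viewer there is one more tool, called as name(argument=value, ...) on one line, values as JSON. play_rows: Moves the arm, as the interface text tells. Shift numbers are shares of 500 mm and turn numbers shares of 30 degrees, none past 1 either way. Its arguments: {"type":"object","properties":{"increments":{"type":"array","items":{"type":"object","properties":{"dp":{"type":"array","items":{"type":"number","minimum":-1,"maximum":1}},"delta_rot":{"type":"array","items":{"type":"number","minimum":-1,"maximum":1}},"hand":{"type":"number"}}}}},"required":["increments"]}

```bash
mkdir -p pics
cat > h.py <<'E'
import cv2, numpy as np
from bench import env, eyes
from scipy.spatial.transform import Rotation as R
def cap(n, f):
    c=eyes.capture(n); cv2.imwrite(f'pics/{f}.png', c['color'][:,:,::-1]); np.save(f'pics/{f}.npy', np.array([c['mtx'].ravel(),np.r_[np.ravel(c['rvec']),np.ravel(c['tvec']),0,0,0]])); return c
def load(f):
    a=np.load(f'pics/{f}.npy'); return dict(mtx=a[0].reshape(3,3),rvec=a[1][:3],tvec=a[1][3:6],color=cv2.imread(f'pics/{f}.png')[:,:,::-1])
def ray(c,uv):
    M=R.from_rotvec(np.ravel(c['rvec'])).as_matrix(); o=-M.T@np.ravel(c['tvec'])
    d=M.T@np.linalg.solve(c['mtx'],np.r_[uv,1.]); return o,d
def onz(c,uv,z):
    o,d=ray(c,uv); return o+d*(z-o[2])/d[2]
def proj(c,p):
    return cv2.projectPoints(np.array(p,float).reshape(-1,3),np.ravel(c['rvec']),np.ravel(c['tvec']),c['mtx'],None)[0].reshape(-1,2)
E
python3 - <<'E'
from h import *
a=cap('top','top0'); b=cap('side','side0')
for n,c in(('top',a),('side',b)):
    print(n,ray(c,(256,192)),c['mtx'][0,0])
cv2.imwrite('pics/both.png',np.hstack([cv2.resize(x['color'],(400,300)) for x in(a,b)])[:,:,::-1])
s=env.observe(); print(s['time'],s['tcp_pos'],s['ee_rot'],s['ft_force'],s['opening'])
E
```

```text
top (array([0.40048093, 0.07598849, 1.16131361]), array([ 0.11378948,  0.01168707, -0.99367586])) 347.608810919117
side (array([ 0.33647974, -1.2259829 ,  1.02599312]), array([ 0.11316584,  0.80116961, -0.58774091])) 494.96391465757733
0.1 [ 0.13262997 -0.55890449  0.2137265 ] [-8.53149758e-04  9.93231910e-01  1.16144899e-01  8.66372561e-05] [-0.35239503 -0.1774946  -0.60890436] 0.091811760835419
```

View pics/top0.png

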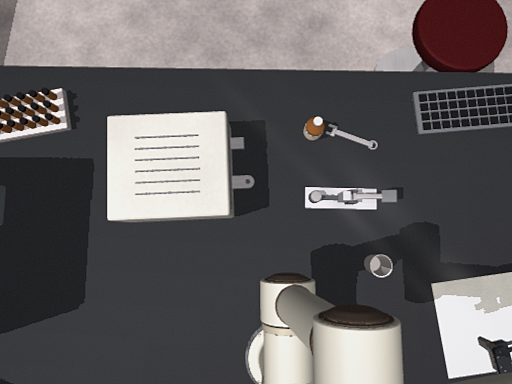

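View pics/side0.png

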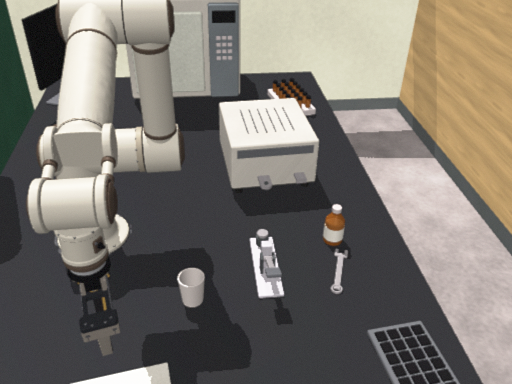

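The top view shows the jack (white base at about 305–377, 186–209, saddle to the left at (316,196), handle to the right), the round tongue with stud at (247,182), and the square bracket at (237,143). The bottle is at (316,128), the wrench at (352,137) and the beaker at (378,265). The side view agrees: tongue at (266,183), saddle at (262,235).

Run:
```python
from h import *
a=load('top0'); b=load('side0')
cv2.imwrite('pics/crop1.png',np.hstack([cv2.resize(a['color'][160:220,225:275],(400,480),interpolation=cv2.INTER_CUBIC),cv2.resize(a['color'][170:225,300:410],(400,200),interpolation=cv2.INTER_CUBIC) if 0 else cv2.copyMakeBorder(cv2.resize(a['color'][170:220,300:410],(400,182),interpolation=cv2.INTER_CUBIC),0,298,0,0,0)])[:,:,::-1])
# white base
g=a['color'].astype(int)
m=((g.min(2)>190)).astype(np.uint8); m[:170]=0;m[225:]=0;m[:,:298]=0;m[:,385:]=0
ys,xs=np.nonzero(m); print(xs.min(),xs.max(),ys.min(),ys.max())
r=cv2.minAreaRect(np.c_[xs,ys].astype(np.float32)); bx=cv2.boxPoints(r); print(r)
w=np.array([onz(a,p,0.01) for p in bx]); print(w.round(4)); print('ctr',onz(a,r[0],.01))
# module top
m=((g.min(2)>180)).astype(np.uint8); m[:,:90]=0;m[:100]=0;m[230:]=0;m[:,240:]=0
cs=max(cv2.findContours(m,0,2)[0],key=cv2.contourArea)
r=cv2.minAreaRect(cs); print(r); bx=cv2.boxPoints(r); print(np.array([onz(a,p,0.2) for p in bx]).round(4))
print('stud', onz(a,(247.5,182),.085),'bracket',onz(a,(244,143),.078))
```

```text
305 381 187 208
((342.879638671875, 197.6570281982422), (76.19551849365234, 20.250736236572266), 1.2188752889633179)
[[ 0.4841 -0.0724  0.01  ]
 [ 0.5519 -0.074   0.01  ]
 [ 0.5494 -0.329   0.01  ]
 [ 0.4816 -0.3259  0.01  ]]
ctr [ 0.51667673 -0.20024911  0.01      ]
((165.7451171875, 165.25531005859375), (104.07660675048828, 121.6130142211914), 87.66268920898438)
[[0.7233 0.5245 0.2   ]
 [0.7424 0.1803 0.2   ]
 [0.4464 0.1621 0.2   ]
 [0.429  0.4962 0.2   ]]
stud [0.55487344 0.11559416 0.085     ] bracket [0.68095076 0.12884738 0.078     ]
```

View pics/crop1.png

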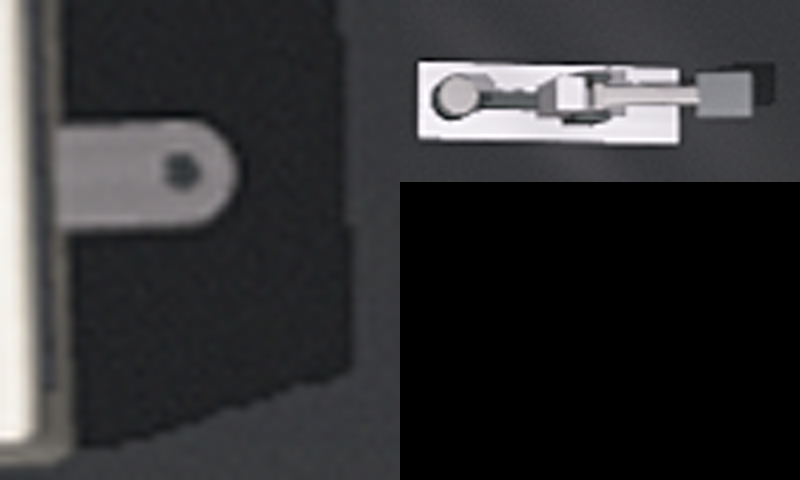

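```bash
cat >> h.py <<'E'
def go(p,yaw=None):
    """report tool-frame shift (units of 500mm) to TCP target p, and z turn (units of 30deg) so tool x has world yaw"""
    s=env.observe(); M=R.from_quat(np.roll(s['ee_rot'],-1)).as_matrix()
    cy=np.arctan2(M[1,0],M[0,0]); print('t',round(s['time'],2),'tcp',s['tcp_pos'].round(4),'yaw',np.degrees(cy).round(2),'tilt',(M[:,2]).round(4),'F',np.round(s['ft_force'],1))
    print('shift',(M.T@(np.array(p)-s['tcp_pos'])/0.5).round(4))
    if yaw is not None:
        y=np.radians(yaw); T=np.array([[np.cos(y),np.sin(y),0],[np.sin(y),-np.cos(y),0],[0,0,-1]]).T
        rv=R.from_matrix(M.T@T).as_rotvec(); print('turn',(rv/np.radians(30)).round(4),'shift after turn',(T.T@(np.array(p)-s['tcp_pos'])/0.5).round(4))
E
python3 - <<'E'
from h import *
a=load('top0')
L,Rr=[onz(a,p,.01) for p in((304.6,197.2),(376.6,198.0))]
print(L,Rr,(L+Rr)/2,np.linalg.norm(L-Rr)); print('blk',onz(a,(346.3,195.6),.091),'saddle',onz(a,(316,196),.054),'paddle',onz(a,(390.5,195.5),.107))
print('tongue',onz(a,(247.6,181.2),.078))
go((0.5165,-0.195,0.215),89.4)
E
```

```text
[ 0.51675145 -0.07255964  0.01      ] [ 0.51681067 -0.3128606   0.01      ] [ 0.51678106 -0.19271012  0.01      ] 0.24030097063867017
blk [ 0.51503321 -0.19151716  0.091     ] saddle [ 0.51659121 -0.10346195  0.054     ] paddle [ 0.51517578 -0.32285548  0.107     ]
tongue [0.55842112 0.11557513 0.078     ]
t 0.1 tcp [ 0.1326 -0.5589  0.2137] yaw 13.34 tilt [-0.      0.0017 -1.    ] F [-0.4 -0.2 -0.6]
shift [ 0.9149 -0.531  -0.0013]
turn [-2.2000e-03 -2.7000e-03 -2.5354e+00] shift after turn [ 0.7358  0.7601 -0.0025]
```

play_rows(increments=[{"dp": [0, 0, 0], "delta_rot": [0, 0, -0.2535], "hand": 1}, {"dp": [0, 0, 0], "delta_rot": [0, 0, -0.2535], "hand": 1}, {"dp": [0, 0, 0], "delta_rot": [0, 0, -0.2535], "hand": 1}, {"dp": [0, 0, 0], "delta_rot": [0, 0, -0.2535], "hand": 1}, {"dp": [0, 0, 0], "delta_rot": [0, 0, -0.2535], "hand": 1}, {"dp": [0, 0, 0], "delta_rot": [0, 0, -0.2535], "hand": 1}, {"dp": [0, 0, 0], "delta_rot": [0, 0, -0.2535], "hand": 1}, {"dp": [0, 0, 0], "delta_rot": [0, 0, -0.2535], "hand": 1}, {"dp": [0, 0, 0], "delta_rot": [0, 0, -0.2535], "hand": 1}, {"dp": [0, 0, 0], "delta_rot": [0, 0, -0.2535], "hand": 1}])

```text
time: 1.1
tcp_pos: [0.1326, -0.5591, 0.214]
ee_rot: [-0.0, 0.709, 0.705, 0.0]
ft_force: [0.6, -0.3, 0.3]
opening: 0.0923
grasp_force: 0.0
```

play_rows(increments=[{"dp": [0.06, 0.064, 0], "delta_rot": [0, 0, 0], "hand": 1}, {"dp": [0.06, 0.064, 0], "delta_rot": [0, 0, 0], "hand": 1}, {"dp": [0.06, 0.064, 0], "delta_rot": [0, 0, 0], "hand": 1}, {"dp": [0.06, 0.064, 0], "delta_rot": [0, 0, 0], "hand": 1}, {"dp": [0.06, 0.064, 0], "delta_rot": [0, 0, 0], "hand": 1}, {"dp": [0.06, 0.064, 0], "delta_rot": [0, 0, 0], "hand": 1}, {"dp": [0.06, 0.064, 0], "delta_rot": [0, 0, 0], "hand": 1}, {"dp": [0.06, 0.064, 0], "delta_rot": [0, 0, 0], "hand": 1}, {"dp": [0.06, 0.064, 0], "delta_rot": [0, 0, 0], "hand": 1}, {"dp": [0, 0, 0], "delta_rot": [0, 0, 0], "hand": 1}])

```text
time: 2.1
tcp_pos: [0.4261, -0.2888, 0.2142]
ee_rot: [-0.0, 0.709, 0.705, 0.001]
ft_force: [-1.1, 0.6, 0.4]
opening: 0.0919
grasp_force: 0.0
```

Run:
```python
from h import *
go((0.5165,-0.194,0.215),89.7)
cap('wrist','w1'); print(env.observe()['qpos'].round(2))
```

```text
t 2.1 tcp [ 0.4261 -0.2888  0.2142] yaw 89.73 tilt [ 6.0e-04  1.8e-03 -1.0e+00] F [-1.1  0.6  0.4]
shift [ 0.1905  0.18   -0.0012]
turn [ 0.0011 -0.0035  0.001 ] shift after turn [ 0.1906  0.1799 -0.0017]
[-0.84  0.    1.76 -0.    1.38 -0.83]
```

View pics/w1.png

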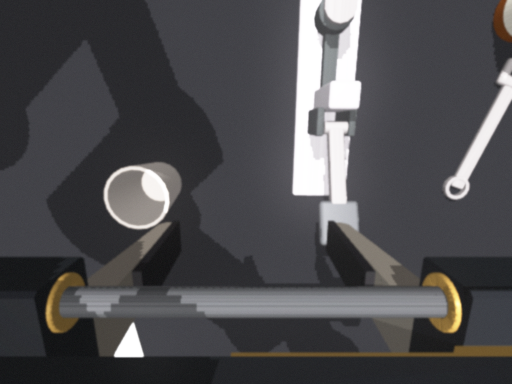

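Wrist view: jack with the saddle at (338,10), block top around (338,94), the base's left rear corner at (293,194), and the paddle at (339,218). The beaker and wrench are clear of the jack.

Run:
```python
from h import *
c=load('w1')
for n,p,z in(('saddle',(337,9),.054),('block',(337.5,96),.091),('paddle',(338.5,216),.107),('rearL',(293,194.5),.01),('baseL',(301,20),.01)):
    print(n,onz(c,p,z).round(4))
cv2.imwrite('pics/c2.png',cv2.resize(c['color'][0:260,270:400],(400,800))[:600,:,::-1])
```

```text
saddle [ 0.5109 -0.1091  0.054 ]
block [ 0.5068 -0.1958  0.091 ]
paddle [ 0.511  -0.3116  0.107 ]
rearL [ 0.4781 -0.3131  0.01  ]
baseL [ 0.4814 -0.1053  0.01  ]
```

View pics/c2.png

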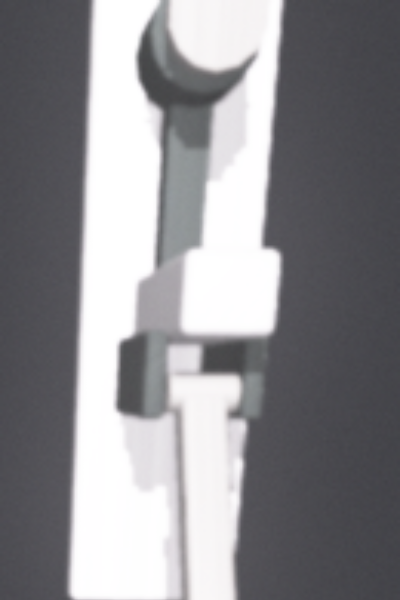

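play_rows(increments=[{"dp": [0.05, 0.045, 0], "delta_rot": [0, 0, 0.014], "hand": 1}, {"dp": [0.05, 0.045, 0], "delta_rot": [0, 0, 0], "hand": 1}, {"dp": [0.05, 0.045, 0], "delta_rot": [0, 0, 0], "hand": 1}, {"dp": [0.042, 0.044, 0], "delta_rot": [0, 0, 0], "hand": 1}, {"dp": [0, 0, 0.06], "delta_rot": [0, 0, 0], "hand": 1}, {"dp": [0, 0, 0.06], "delta_rot": [0, 0, 0], "hand": 1}, {"dp": [0, 0, 0.04], "delta_rot": [0, 0, 0], "hand": 1}, {"dp": [0, 0, 0], "delta_rot": [0, 0, 0], "hand": 1}, {"dp": [0, 0, 0], "delta_rot": [0, 0, 0], "hand": 1}])

```text
time: 3.05
tcp_pos: [0.514, -0.199, 0.1348]
ee_rot: [-0.0, 0.714, 0.7, -0.0]
ft_force: [-0.8, 0.0, 0.1]
opening: 0.0919
grasp_force: 0.0
```

Run:
```python
from h import *
go((0.5155,-0.193,0.053),89.3)
cap('wrist','w2');cap('side','s2')
c=load('w2'); s=load('s2'); print(proj(c,[[.5155,-.103,.054]]),proj(s,[[.5155,-.103,.054],[.5155,-.193,.091]]))
x=s['color'][200:320,210:330]
cv2.imwrite('pics/v2.png',np.hstack([cv2.resize(c['color'],(400,300)),cv2.resize(x,(300,300))])[:,:,::-1])
```

```text
t 3.05 tcp [ 0.514  -0.199   0.1348] yaw 88.89 tilt [-5.e-04  0.e+00 -1.e+00] F [-0.8  0.   0.1]
shift [0.0121 0.0028 0.1636]
turn [-0.001  -0.     -0.0137] shift after turn [0.0121 0.0028 0.1636]
[[253.56115084  87.66169773]] [[261.70541543 231.43328169]
 [266.34960901 242.16164002]]
```

View pics/v2.png

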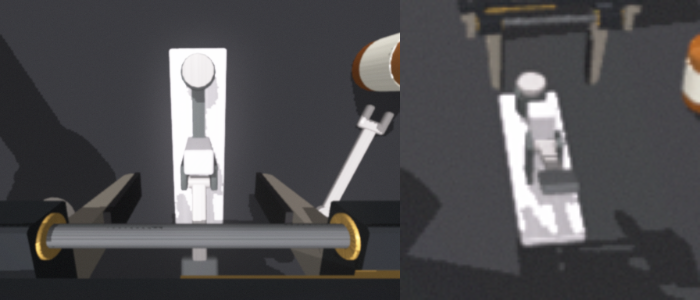

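Wrist view: the jack is centred between the fingers, saddle at about (252,90) against a predicted (254,88). The side view confirms it. Descending now.

play_rows(increments=[{"dp": [0.01, 0.002, 0.03], "delta_rot": [0, 0, 0], "hand": 1}, {"dp": [0, 0, 0.035], "delta_rot": [0, 0, 0], "hand": 1}, {"dp": [0, 0, 0.035], "delta_rot": [0, 0, 0], "hand": 1}, {"dp": [0, 0, 0.035], "delta_rot": [0, 0, 0], "hand": 1}, {"dp": [0, 0, 0.028], "delta_rot": [0, 0, 0], "hand": 1}, {"dp": [0, 0, 0], "delta_rot": [0, 0, 0], "hand": 1}, {"dp": [0, 0, 0], "delta_rot": [0, 0, 0], "hand": 1}])

```text
time: 3.85
tcp_pos: [0.5158, -0.193, 0.0532]
ee_rot: [0.0, 0.713, 0.701, 0.0]
ft_force: [-0.3, 0.2, 0.5]
opening: 0.0919
grasp_force: 0.0
```

Run:
```python
from h import *
go((0.5155,-0.194,0.053),89)
```

```text
t 3.85 tcp [ 0.5158 -0.193   0.0532] yaw 88.98 tilt [ 1.e-04 -0.e+00 -1.e+00] F [-0.3  0.2  0.5]
shift [-0.002  -0.0005  0.0005]
turn [ 0.0002  0.0001 -0.0008] shift after turn [-0.002  -0.0005  0.0005]
```

play_rows(increments=[{"dp": [0, 0, 0], "delta_rot": [0, 0, 0], "hand": 0}, {"dp": [0, 0, 0], "delta_rot": [0, 0, 0], "hand": 0}, {"dp": [0, 0, 0], "delta_rot": [0, 0, 0], "hand": 0}, {"dp": [0, 0, 0], "delta_rot": [0, 0, 0], "hand": 0}, {"dp": [0, 0, 0], "delta_rot": [0, 0, 0], "hand": 0}, {"dp": [0, 0, 0], "delta_rot": [0, 0, 0], "hand": 0}, {"dp": [0, 0, 0], "delta_rot": [0, 0, 0], "hand": 0}, {"dp": [0, 0, 0], "delta_rot": [0, 0, 0], "hand": 0}])

```text
time: 4.65
tcp_pos: [0.5152, -0.193, 0.0531]
ee_rot: [-0.001, 0.713, 0.701, -0.0]
ft_force: [-10.2, -0.0, 7.6]
opening: 0.03
grasp_force: 5.4
```

play_rows(increments=[{"dp": [0, 0, -0.007], "delta_rot": [0, 0, 0], "hand": 0}, {"dp": [0, 0, -0.007], "delta_rot": [0, 0, 0], "hand": 0}, {"dp": [0, 0, 0], "delta_rot": [0, 0, 0], "hand": 0}, {"dp": [0, 0, 0], "delta_rot": [0, 0, 0], "hand": 0}])

```text
time: 5.05
tcp_pos: [0.5152, -0.1927, 0.0595]
ee_rot: [-0.001, 0.713, 0.701, -0.0]
ft_force: [0.6, -0.2, -8.9]
opening: 0.03
grasp_force: 30.0
```

Run:
```python
from h import *
go((0.5565,-0.04,0.060),92.5)
c=cap('wrist','w3'); b=cap('top','t3')
x=b['color'][100:230,180:400]
cv2.imwrite('pics/v3.png',np.hstack([cv2.resize(c['color'],(400,300)),cv2.resize(x,(400,300))])[:,:,::-1])
p=env.observe()['tcp_pos']; print(proj(c,[p+[0,.09,.049-.053]]))
```

```text
t 5.05 tcp [ 0.5152 -0.1927  0.0595] yaw 88.97 tilt [-9.e-04  6.e-04 -1.e+00] F [ 0.6 -0.2 -8.9]
shift [ 0.3069  0.0771 -0.0009]
turn [-0.0016 -0.0012 -0.1177] shift after turn [ 0.3015  0.0959 -0.001 ]
[[251.3674434   83.26902181]]
```

View pics/v3.png

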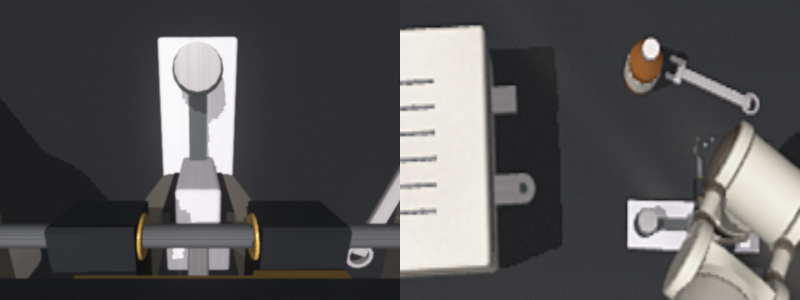

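play_rows(increments=[{"dp": [0, 0, 0], "delta_rot": [0, 0, -0.058], "hand": 0}, {"dp": [0, 0, 0], "delta_rot": [0, 0, -0.059], "hand": 0}, {"dp": [0.05, 0.016, 0], "delta_rot": [0, 0, 0], "hand": 0}, {"dp": [0.05, 0.016, 0], "delta_rot": [0, 0, 0], "hand": 0}, {"dp": [0.05, 0.016, 0], "delta_rot": [0, 0, 0], "hand": 0}, {"dp": [0.05, 0.016, 0], "delta_rot": [0, 0, 0], "hand": 0}, {"dp": [0.05, 0.016, 0], "delta_rot": [0, 0, 0], "hand": 0}, {"dp": [0.05, 0.016, 0], "delta_rot": [0, 0, 0], "hand": 0}, {"dp": [0, 0, 0], "delta_rot": [0, 0, 0], "hand": 0}, {"dp": [0, 0, 0], "delta_rot": [0, 0, 0], "hand": 0}])

```text
time: 6.15
tcp_pos: [0.5569, -0.0407, 0.0598]
ee_rot: [-0.0, 0.691, 0.723, -0.0]
ft_force: [-0.6, -0.5, -8.4]
opening: 0.0295
grasp_force: 30.0
```

Run:
```python
from h import *
go((0.5585,0.027,0.060),93)
c=cap('wrist','w4'); cv2.imwrite('pics/v4.png',cv2.resize(c['color'],(800,600))[:,:,::-1])
```

```text
t 6.15 tcp [ 0.5569 -0.0407  0.0598] yaw 92.57 tilt [-7.e-04 -3.e-04 -1.e+00] F [-0.6 -0.5 -8.4]
shift [ 0.1351  0.0093 -0.0005]
turn [-0.0013  0.0005 -0.0144] shift after turn [ 0.1351  0.0103 -0.0004]
```

View pics/v4.png

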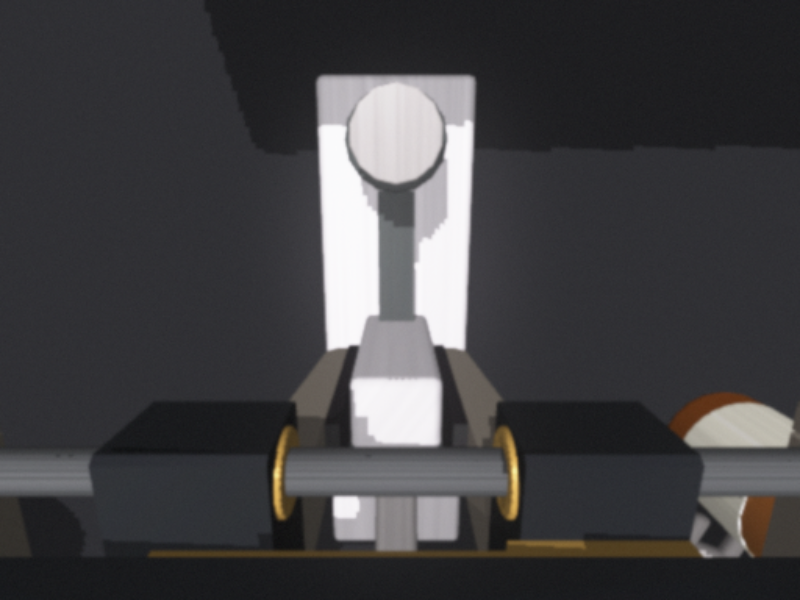

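Jack held level; saddle disc at (396,133) in the 800-px view (253,85 full). The tongue isn't in view yet, so I'll creep closer.

play_rows(increments=[{"dp": [0.03, 0.003, 0], "delta_rot": [0, 0, 0], "hand": 0}, {"dp": [0.024, 0.003, 0], "delta_rot": [0, 0, 0], "hand": 0}, {"dp": [0, 0, 0], "delta_rot": [0, 0, 0], "hand": 0}, {"dp": [0, 0, 0], "delta_rot": [0, 0, 0], "hand": 0}])

```text
time: 6.6
tcp_pos: [0.5588, -0.0138, 0.06]
ee_rot: [0.0, 0.691, 0.723, -0.0]
ft_force: [-0.7, -0.8, -8.5]
opening: 0.0297
grasp_force: 30.0
```

Run:
```python
from h import *
go((0.5585,0.027,0.060),93)
c=cap('wrist','w5'); t=cap('top','t5')
cv2.imwrite('pics/v5.png',np.hstack([cv2.resize(c['color'][:150,130:380],(500,300)),cv2.resize(t['color'][130:220,220:310],(300,300))])[:,:,::-1])
print('saddle',onz(c,(253.4,85),.0605))
```

```text
t 6.6 tcp [ 0.5588 -0.0138  0.06  ] yaw 92.52 tilt [-2.e-04 -3.e-04 -1.e+00] F [-0.7 -0.8 -8.5]
shift [0.0816 0.003  0.    ]
turn [-0.0004  0.0006 -0.0159] shift after turn [0.0816 0.0037 0.    ]
saddle [0.55450521 0.07454151 0.0605    ]
```

View pics/v5.png

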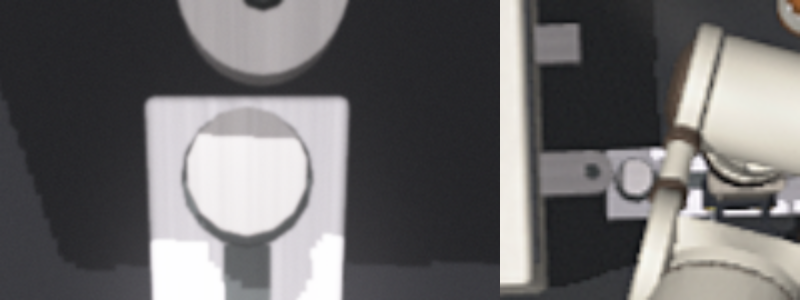

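Wrist view: tongue's round end with its lower tip at crop (263,85), full (261.5,42). The saddle disc is at full (253.7,87), about 8 px left of the tongue's axis. The top view shows the jack lined up with the tongue and not the bracket.

Run:
```python
from h import *
t=load('top0'); g=t['color'].astype(int).min(2)
def fit(pts,z):
    w=np.array([onz(t,p,z) for p in pts]); 
    vx,vy,x,y=cv2.fitLine(w[:,:2].astype(np.float32),cv2.DIST_HUBER,0,1e-5,1e-5).ravel(); return np.degrees(np.arctan2(vy,vx))%180, (x,y)
def cross(prof,thr=150):  # subpixel crossing bright->dark
    i=np.nonzero((prof[:-1]>thr)&(prof[1:]<=thr))[0]
    if len(i)==0: return None
    i=i[-1]; return i+(prof[i]-thr)/(prof[i]-prof[i+1])
P=[]
for r in range(122,208):
    q=cross(g[r,200:245]); 
    if q: P.append((200+q,r))
print('wall edge',fit(P,.2),P[0],P[-1])
P=[(c,150+cross(g[150:235,c])) for c in range(118,220)]; print('low edge',fit(P,.2),P[0],P[-1])
P=[(c,160-cross(g[160:90:-1,c])) for c in range(118,220)]; print('high edge',fit(P,.2),P[0],P[-1])
P=[(160-cross(g[r,160:90:-1]),r) for r in range(125,210)]; print('far edge',fit(P,.2))
for lo,thr in((236,95),):
    A=[(c,181+cross(g[181:200,c],thr)) for c in range(236,247)]; B=[(c,181-cross(g[181:160:-1,c],thr)) for c in range(236,247)]
    print('tongue',fit(A,.078),fit(B,.078),A[0],B[0])
    C=[((a[0]),(a[1]+b[1])/2) for a,b in zip(A,B)]; print(fit(C,.078))
c=load('w5')
for yaw in (92,93,94):
    d=np.array([np.cos(np.radians(yaw)),np.sin(np.radians(yaw)),0])
    print(yaw,'pad',(onz(c,(261.5,42.3),.068)+.02*d).round(4),(onz(c,(261.5,38),.078)+.02*d).round(4))
print('saddle',onz(c,(253.7,87),.0608))
for r in (2,6,10,15): print(c['color'][r,200:320:1].min(1).tolist() if r==6 else '')
```

```text
wall edge (np.float32(3.275453), (np.float32(0.59678495), np.float32(0.1702909))) (np.float64(225.39655172413794), 122) (np.float64(228.5), 207)
low edge (np.float32(93.215324), (np.float32(0.43703613), np.float32(0.3276345))) (118, np.float64(219.8125)) (219, np.float64(215.2))
high edge (np.float32(93.185745), (np.float32(0.7338213), np.float32(0.3291834))) (118, np.float64(115.3625)) (219, np.float64(110.74842767295598))
far edge (np.float32(3.1353629), (np.float32(0.5385535), np.float32(0.5032768)))
tongue (np.float32(92.37749), (np.float32(0.537764), np.float32(0.13598387))) (np.float32(95.45864), (np.float32(0.57736033), np.float32(0.13727775))) (236, np.float64(187.8)) (236, np.float64(175.49122807017545))
(np.float32(93.79051), (np.float32(0.55762297), np.float32(0.13537359)))
92 pad [0.5571 0.1142 0.068 ] [0.5568 0.1137 0.078 ]
93 pad [0.5567 0.1142 0.068 ] [0.5565 0.1136 0.078 ]
94 pad [0.5564 0.1142 0.068 ] [0.5562 0.1136 0.078 ]
saddle [0.55471788 0.07347885 0.0608    ]

[39, 37, 38, 39, 39, 40, 38, 40, 38, 40, 40, 40, 40, 42, 40, 40, 40, 41, 42, 57, 90, 134, 159, 168, 169, 169, 169, 165, 166, 167, 169, 169, 169, 168, 167, 170, 169, 168, 168, 165, 166, 169, 167, 164, 164, 169, 169, 166, 165, 166, 169, 165, 167, 166, 168, 169, 170, 171, 167, 164, 159, 156, 158, 167, 172, 173, 174, 175, 174, 174, 173, 172, 172, 171, 171, 174, 171, 169, 167, 167, 167, 165, 167, 164, 164, 164, 165, 162, 164, 165, 166, 170, 168, 169, 168, 168, 165, 165, 163, 164, 154, 126, 73, 44, 39, 40, 42, 39, 39, 39, 40, 40, 38, 41, 37, 38, 39, 39, 38, 36]
```

play_rows(increments=[{"dp": [0, 0.0113, 0], "delta_rot": [0, 0, -0.023], "hand": 0}, {"dp": [0.02, 0, 0], "delta_rot": [0, 0, 0], "hand": 0}, {"dp": [0.02, 0, 0], "delta_rot": [0, 0, 0], "hand": 0}, {"dp": [0.02, 0, 0], "delta_rot": [0, 0, 0], "hand": 0}, {"dp": [0.021, 0, 0], "delta_rot": [0, 0, 0], "hand": 0}, {"dp": [0, 0, 0], "delta_rot": [0, 0, 0], "hand": 0}, {"dp": [0, 0, 0], "delta_rot": [0, 0, 0], "hand": 0}, {"dp": [0, 0, 0], "delta_rot": [0, 0, 0], "hand": 0}])

```text
time: 7.5
tcp_pos: [0.5624, 0.0264, 0.0602]
ee_rot: [0.0, 0.687, 0.726, -0.0]
ft_force: [0.3, -0.5, -9.2]
opening: 0.0295
grasp_force: 30.0
```

Run:
```python
from h import *
go((0.558,0.0267,0.060),93.2)
c=cap('wrist','w6')
# expected saddle pos from saddle pixel (camera rigid w/ jack)
print('saddle',onz(c,(253.7,87),.0608))
g=c['color'].astype(int).min(2)
for r in (30,45,60,75,85,95,100,105,110,115,120): print(r,np.nonzero(np.abs(np.diff(g[r,180:330]))>25)[0]+180)
print(g[60:140,253].tolist())
```

```text
t 7.5 tcp [0.5624 0.0264 0.0602] yaw 93.17 tilt [ 2.e-04 -4.e-04 -1.e+00] F [ 0.3 -0.5 -9.2]
shift [ 0.0011 -0.0088  0.0004]
turn [ 0.0004  0.0007 -0.001 ] shift after turn [ 0.0011 -0.0088  0.0004]
saddle [0.5573237  0.11372544 0.0608    ]
30 [208 209 293 294]
45 [208 209 210 292 293 294]
60 [201 202 203 302 303 304]
75 [201 202 203 237 238 264 265 302 303 304]
85 [202 203 204 237 238 264 265 301 302 303]
95 [202 203 204 301 302 303]
100 [202 203 204 301 302 303]
105 [203 204 300 301 302]
110 [203 204 205 300 301 302]
115 [203 204 205 300 301 302]
120 [203 204 205 300 301 302]
[218, 220, 219, 218, 208, 169, 124, 108, 106, 109, 107, 109, 108, 109, 110, 111, 109, 112, 113, 109, 111, 112, 108, 105, 106, 106, 108, 107, 107, 108, 108, 109, 107, 107, 103, 104, 141, 190, 210, 214, 213, 213, 215, 214, 214, 214, 214, 213, 213, 212, 213, 213, 212, 211, 211, 212, 213, 211, 212, 212, 212, 211, 205, 188, 149, 120, 111, 112, 113, 114, 114, 113, 112, 113, 113, 114, 115, 116, 115, 114]
```

Run:
```python
from h import *
c=load('w6'); s=cap('side','s6')
cv2.imwrite('pics/v6.png',np.vstack([np.hstack([cv2.resize(c['color'],(400,300)),cv2.resize(load('w5')['color'],(400,300))]),np.hstack([cv2.resize(s['color'][140:260,200:360],(400,300)),cv2.resize(c['color'][20:140,175:335],(400,300))])])[:,:,::-1])
```

```text
(no output)
```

View pics/v6.png

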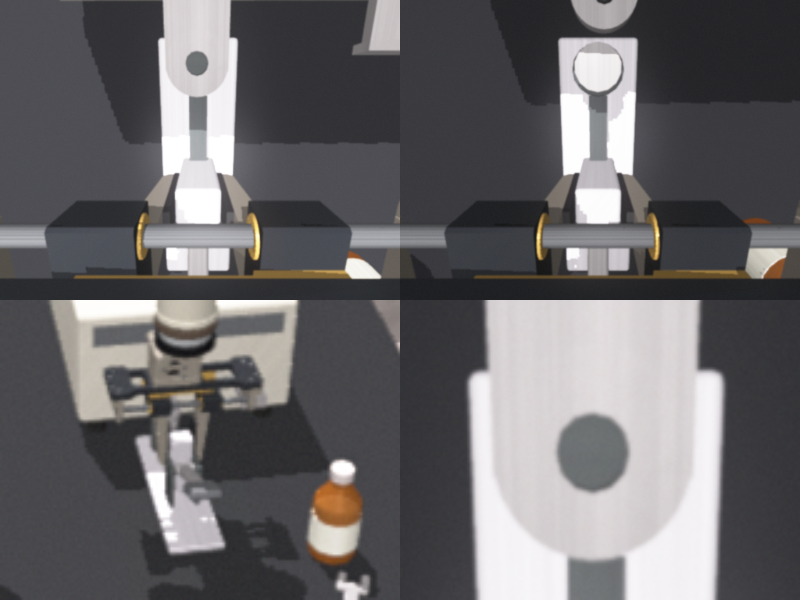

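Last view: the saddle is hidden under the tongue, which is aligned with the jack. Its axis is at column ~252.4 and its tip at row ~123.5, stud at (252,81). Now the numeric offset.

Run:
```python
from h import *
c=load('w6'); d=np.array([np.cos(np.radians(93.2)),np.sin(np.radians(93.2)),0]); e=np.array([d[1],-d[0],0])
S=onz(c,(253.7,87),.0608)
for z in(.068,.078):
    P=onz(c,(252.5,123.3),z)+.02*d; print(P, 'along',(P-S)@d,'across',(P-S)@e)
P=onz(c,(252.2,81),.088); print('stud',P,(P-S)@d,(P-S)@e); print(ray(c,(256,192)))
g=c['color'].astype(int)
print(g[112:135,252].min(1).tolist())
for r in (25,35,45,70,80,90): print(r,g[r,200:220].min(1).tolist(),g[r,284:304].min(1).tolist())
```

```text
[0.55663522 0.11430516 0.068     ] along 0.0006172474849816098 across -0.0006550524531970378
[0.55667469 0.11433288 0.078     ] along 0.000642717794395751 across -0.0006140939274960728
stud [0.55666103 0.11324396 0.088     ] -0.00044373935194026476 -0.0006885176680247541
(array([0.55839192, 0.09478594, 0.2302066 ]), array([ 0.02079793, -0.23180724, -0.97267934]))
[211, 212, 210, 209, 211, 210, 211, 210, 210, 208, 205, 188, 154, 121, 113, 112, 114, 111, 111, 114, 113, 113, 115]
25 [52, 55, 55, 57, 53, 53, 55, 54, 78, 140, 195, 209, 209, 207, 210, 212, 213, 210, 209, 210] [214, 213, 210, 207, 208, 209, 212, 212, 209, 193, 150, 86, 59, 58, 56, 58, 55, 57, 57, 54]
35 [54, 55, 54, 56, 55, 55, 55, 55, 70, 122, 179, 203, 207, 206, 209, 213, 213, 212, 209, 208] [214, 212, 210, 207, 208, 210, 213, 212, 207, 183, 126, 76, 61, 57, 56, 56, 58, 57, 56, 56]
45 [54, 56, 55, 55, 57, 59, 57, 58, 62, 96, 155, 199, 207, 206, 207, 210, 212, 212, 211, 208] [215, 211, 210, 207, 208, 211, 211, 213, 204, 176, 110, 67, 61, 57, 57, 54, 58, 59, 58, 59]
70 [58, 62, 97, 167, 221, 233, 238, 241, 243, 242, 239, 228, 214, 205, 208, 211, 212, 213, 212, 211] [213, 209, 207, 208, 210, 212, 212, 213, 222, 234, 240, 242, 242, 244, 244, 243, 240, 233, 216, 174]
80 [56, 58, 77, 143, 207, 230, 237, 241, 241, 243, 240, 232, 216, 208, 205, 208, 211, 212, 212, 210] [210, 208, 206, 204, 209, 210, 210, 212, 227, 238, 242, 242, 244, 243, 245, 242, 238, 228, 198, 136]
90 [59, 60, 67, 108, 175, 223, 234, 239, 241, 243, 241, 237, 226, 213, 208, 205, 208, 211, 209, 211] [209, 206, 205, 208, 208, 210, 213, 220, 233, 240, 241, 242, 243, 244, 244, 241, 235, 222, 187, 114]
```

play_rows(increments=[{"dp": [0.0005, -0.0012, 0.004], "delta_rot": [0, 0, 0], "hand": 0}, {"dp": [0, 0, 0.005], "delta_rot": [0, 0, 0], "hand": 0}, {"dp": [0, 0, 0.005], "delta_rot": [0, 0, 0], "hand": 0}, {"dp": [0, 0, 0], "delta_rot": [0, 0, 0], "hand": 0}, {"dp": [0, 0, 0], "delta_rot": [0, 0, 0], "hand": 0}, {"dp": [0, 0, 0], "delta_rot": [0, 0, 0], "hand": 0}])

```text
time: 8.2
tcp_pos: [0.5619, 0.0267, 0.0533]
ee_rot: [0.0, 0.687, 0.726, -0.0]
ft_force: [-0.7, -1.4, -6.3]
opening: 0.03
grasp_force: 30.0
```

play_rows(increments=[{"dp": [0, 0, 0.0012], "delta_rot": [0, 0, 0], "hand": 0}, {"dp": [0, 0, 0], "delta_rot": [0, 0, 0], "hand": 0}, {"dp": [0, 0, 0], "delta_rot": [0, 0, 0], "hand": 0}])

```text
time: 8.5
tcp_pos: [0.562, 0.0267, 0.0531]
ee_rot: [0.0, 0.687, 0.726, 0.0]
ft_force: [-3.5, -2.7, 0.5]
opening: 0.0296
grasp_force: 30.0
```

play_rows(increments=[{"dp": [0, 0, 0], "delta_rot": [0, 0, 0], "hand": 0.5}, {"dp": [0, 0, 0], "delta_rot": [0, 0, 0], "hand": 0.8}, {"dp": [0, 0, 0], "delta_rot": [0, 0, 0], "hand": 0.8}, {"dp": [0, 0, 0], "delta_rot": [0, 0, 0], "hand": 0.8}, {"dp": [0, 0, 0], "delta_rot": [0, 0, 0], "hand": 0.8}, {"dp": [0, 0, 0], "delta_rot": [0, 0, 0], "hand": 0.8}])

```text
time: 9.1
tcp_pos: [0.5618, 0.0269, 0.0525]
ee_rot: [0.0, 0.687, 0.726, 0.0]
ft_force: [-0.0, 0.3, 0.8]
opening: 0.0728
grasp_force: 0.0
```

play_rows(increments=[{"dp": [0, 0, -0.04], "delta_rot": [0, 0, 0], "hand": 0.8}, {"dp": [0, 0, -0.04], "delta_rot": [0, 0, 0], "hand": 0.8}, {"dp": [0, 0, -0.04], "delta_rot": [0, 0, 0], "hand": 0.8}, {"dp": [0, 0, -0.04], "delta_rot": [0, 0, 0], "hand": 0.5}, {"dp": [0, 0, -0.04], "delta_rot": [0, 0, 0], "hand": 0}, {"dp": [0, 0, -0.04], "delta_rot": [0, 0, 0], "hand": 0}, {"dp": [0, 0, 0], "delta_rot": [0, 0, 0], "hand": 0}, {"dp": [0, 0, 0], "delta_rot": [0, 0, 0], "hand": 0}])

```text
time: 9.9
tcp_pos: [0.5617, 0.0269, 0.1722]
ee_rot: [0.0, 0.687, 0.726, 0.0]
ft_force: [-1.1, -0.7, -0.6]
opening: 0.0358
grasp_force: 0.0
```

Run:
```python
from h import *
# saddle now; jack x dir 93.2; saddle - 0.085 = origin
d=np.array([np.cos(np.radians(93.2)),np.sin(np.radians(93.2)),0])
S=np.array([.5568,.1141,0]); pad=S-d*(.085+.132); print('press',pad)
go(pad+[0,0,.15],93.2)
c=cap('wrist','w7'); g=c['color'].astype(int).min(2)
P=proj(c,[S-d*(.085-.03)+[0,0,.01],S-d*.090+[0,0,.091], S+[0,0,.078],S+d*-.02+[0,0,.078]]); print(P)
for k in (0,1,3):
    r=int(P[k][1]); 
    if 0<=r<384: print(r,g[r,200:310:1].tolist())
cc=int(P[2][0]); print(cc,g[40:200:2,cc].tolist())
```

```text
press [ 0.56891327 -0.10256165  0.        ]
t 9.9 tcp [0.5617 0.0269 0.1722] yaw 93.17 tilt [ 3.e-04 -0.e+00 -1.e+00] F [-1.1 -0.7 -0.6]
shift [-0.2593  0.      0.0444]
turn [ 0.0006  0.0001 -0.001 ] shift after turn [-2.593e-01 -1.000e-04  4.440e-02]
[[253.86358525 155.17077639]
 [253.91475415 203.95287871]
 [253.90098115 100.1324608 ]
 [253.90193458 123.8598703 ]]
155 [66, 69, 68, 67, 71, 70, 72, 72, 72, 74, 73, 73, 75, 75, 74, 76, 77, 76, 79, 79, 81, 84, 110, 184, 235, 246, 248, 248, 249, 249, 250, 249, 249, 249, 250, 250, 250, 250, 249, 249, 249, 248, 248, 249, 249, 245, 230, 193, 178, 177, 173, 173, 174, 175, 175, 174, 170, 165, 160, 165, 196, 234, 248, 250, 249, 248, 248, 249, 248, 248, 248, 249, 248, 248, 247, 247, 248, 249, 248, 248, 249, 247, 240, 212, 140, 93, 87, 84, 86, 84, 83, 82, 81, 83, 81, 81, 80, 79, 79, 81, 78, 77, 74, 75, 77, 73, 73, 73, 73, 73]
203 [98, 100, 100, 101, 100, 102, 102, 104, 105, 101, 107, 106, 108, 107, 108, 109, 110, 112, 110, 114, 114, 114, 116, 153, 238, 255, 255, 255, 255, 255, 255, 255, 255, 255, 230, 151, 165, 241, 255, 255, 255, 255, 255, 255,
[... 544 characters left out ...]
209, 180, 178, 181, 191, 196, 200, 202, 200, 199, 197, 193, 184, 175, 190, 229, 246, 249, 249, 248, 248, 248, 248, 248, 248, 248, 248, 247, 247, 247, 247, 247, 248, 248, 248, 249, 247, 237, 201, 123, 77, 72, 73, 72, 68, 70, 70, 72, 70, 69, 69, 68, 69, 66, 67, 67, 68, 64, 64, 66, 64, 65, 65, 65]
253 [229, 230, 230, 229, 229, 229, 230, 229, 228, 230, 229, 228, 228, 228, 228, 228, 227, 227, 227, 227, 228, 228, 227, 227, 227, 218, 133, 119, 120, 120, 119, 117, 119, 116, 174, 223, 223, 224, 224, 225, 223, 219, 164, 121, 121, 122, 122, 125, 125, 126, 126, 127, 124, 128, 126, 128, 128, 160, 178, 179, 178, 180, 178, 179, 179, 181, 183, 185, 226, 237, 238, 237, 238, 239, 246, 255, 255, 255, 255, 255]
```

play_rows(increments=[{"dp": [-0.043, 0, 0], "delta_rot": [0, 0, 0], "hand": 0}, {"dp": [-0.043, 0, 0], "delta_rot": [0, 0, 0], "hand": 0}, {"dp": [-0.043, 0, 0], "delta_rot": [0, 0, 0], "hand": 0}, {"dp": [-0.043, 0, 0], "delta_rot": [0, 0, 0], "hand": 0}, {"dp": [-0.043, 0, 0], "delta_rot": [0, 0, 0], "hand": 0}, {"dp": [-0.043, 0, 0], "delta_rot": [0, 0, 0], "hand": 0}, {"dp": [0, 0, 0.04], "delta_rot": [0, 0, 0], "hand": 0}, {"dp": [0, 0, 0.04], "delta_rot": [0, 0, 0], "hand": 0}, {"dp": [0, 0, 0.02], "delta_rot": [0, 0, 0], "hand": 0}, {"dp": [0, 0, 0], "delta_rot": [0, 0, 0], "hand": 0}])

```text
time: 10.95
tcp_pos: [0.5669, -0.1011, 0.1195]
ee_rot: [-0.003, 0.687, 0.726, -0.001]
ft_force: [0.3, 0.5, 0.2]
opening: 0.0004
grasp_force: 0.0
```

Run:
```python
from h import *
go((.569,-.1026,.112),93.2); s=env.observe(); print(s['opening'],s['qpos'].round(2))
```

```text
t 10.95 tcp [ 0.5669 -0.1011  0.1195] yaw 93.17 tilt [-0.0052  0.0021 -1.    ] F [0.3 0.5 0.2]
shift [-0.0033  0.0041  0.015 ]
turn [-0.0097 -0.0046 -0.001 ] shift after turn [-0.0032  0.0041  0.0151]
0.00035925313219215633 [-0.39  0.25  1.68  0.    1.21 -0.44]
```

play_rows(increments=[{"dp": [-0.003, 0.004, 0.005], "delta_rot": [-0.0097, -0.0046, 0], "hand": 0}, {"dp": [0, 0, 0.01], "delta_rot": [0, 0, 0], "hand": 0}, {"dp": [0, 0, 0.01], "delta_rot": [0, 0, 0], "hand": 0}, {"dp": [0, 0, 0.01], "delta_rot": [0, 0, 0], "hand": 0}, {"dp": [-0.001, 0, 0.01], "delta_rot": [0, 0, 0], "hand": 0}, {"dp": [-0.001, 0, 0.01], "delta_rot": [0, 0, 0], "hand": 0}, {"dp": [-0.001, 0, 0.01], "delta_rot": [0, 0, 0], "hand": 0}, {"dp": [0, 0, 0], "delta_rot": [0, 0, 0], "hand": 0}])

```text
time: 11.75
tcp_pos: [0.5709, -0.1048, 0.0892]
ee_rot: [0.002, 0.687, 0.726, 0.001]
ft_force: [1.3, -1.7, 2.5]
opening: 0.0004
grasp_force: 1.2
```

Run:
```python
from h import *
go((.569,-.1046,.047),93.2); cap('side','s8')
```

```text
t 11.75 tcp [ 0.5709 -0.1048  0.0892] yaw 93.16 tilt [ 0.0044 -0.0017 -1.    ] F [ 1.3 -1.7  2.5]
shift [ 0.0008 -0.0041  0.0844]
turn [ 0.0083  0.0036 -0.0014] shift after turn [ 0.0006 -0.0037  0.0844]
```

play_rows(increments=[{"dp": [0, -0.003, 0.01], "delta_rot": [0.0085, 0.004, 0], "hand": 0}, {"dp": [0, 0, 0.01], "delta_rot": [0, 0, 0], "hand": 0}, {"dp": [0, 0, 0.01], "delta_rot": [0, 0, 0], "hand": 0}, {"dp": [0, 0, 0.01], "delta_rot": [0, 0, 0], "hand": 0}, {"dp": [0, 0, 0.01], "delta_rot": [0, 0, 0], "hand": 0}, {"dp": [0, 0, 0.01], "delta_rot": [0, 0, 0], "hand": 0}, {"dp": [0, 0, 0.01], "delta_rot": [0, 0, 0], "hand": 0}, {"dp": [0, 0, 0], "delta_rot": [0, 0, 0], "hand": 0}, {"dp": [0, 0, 0], "delta_rot": [0, 0, 0], "hand": 0}])

```text
time: 12.7
tcp_pos: [0.5703, -0.1065, 0.0565]
ee_rot: [0.002, 0.687, 0.726, -0.001]
ft_force: [-3.0, -4.7, 12.5]
opening: 0.0003
grasp_force: 6.3
```

Run:
```python
from h import *
go((.569,-.1046,.047),93.2)
```

```text
t 12.7 tcp [ 0.5703 -0.1065  0.0565] yaw 93.18 tilt [ 0.0015 -0.0029 -1.    ] F [-3.  -4.7 12.5]
shift [ 0.0039 -0.0024  0.0191]
turn [ 0.0026  0.0056 -0.0006] shift after turn [ 0.0039 -0.0024  0.0191]
```

play_rows(increments=[{"dp": [0, 0, 0.005], "delta_rot": [0, 0, 0], "hand": 0}, {"dp": [0, 0, 0.005], "delta_rot": [0, 0, 0], "hand": 0}, {"dp": [0, 0, 0.005], "delta_rot": [0, 0, 0], "hand": 0}, {"dp": [0, 0, 0], "delta_rot": [0, 0, 0], "hand": 0}, {"dp": [0, 0, 0], "delta_rot": [0, 0, 0], "hand": 0}])

```text
time: 13.2
tcp_pos: [0.5703, -0.1059, 0.0494]
ee_rot: [0.001, 0.687, 0.726, -0.0]
ft_force: [-4.3, -1.3, 14.3]
opening: 0.0005
grasp_force: 7.4
```

play_rows(increments=[{"dp": [0, 0, 0.004], "delta_rot": [0, 0, 0], "hand": 0}, {"dp": [0, 0, 0], "delta_rot": [0, 0, 0], "hand": 0}, {"dp": [0, 0, 0], "delta_rot": [0, 0, 0], "hand": 0}])

```text
time: 13.5
tcp_pos: [0.5704, -0.1059, 0.0488]
ee_rot: [0.001, 0.687, 0.727, -0.0]
ft_force: [-8.3, -0.7, 24.8]
opening: 0.0005
grasp_force: 11.9
```

Run:
```python
from h import *
a=load('s8')['color']; c=cap('side','s9'); t=cap('top','t9')
# module vertical shift via top-right front corner patch tracking
def track(a,b,pts):
    p=np.float32(pts).reshape(-1,1,2); q,st,e=cv2.calcOpticalFlowPyrLK(cv2.cvtColor(a,7),cv2.cvtColor(b,7),p,None,winSize=(13,13)); return (q-p).reshape(-1,2).round(1).tolist(),st.ravel(),e.ravel()
print(track(np.ascontiguousarray(a),c['color'],[[314,152],[237,158],[240,148],[311,145],[222,107],[300,101]]))
print(proj(c,[[.7,.16,.14],[.7,.16,.154]]))
go((.569,-.1046,.047),93.2)
```

```text
([[-0.20000000298023224, -4.199999809265137], [-0.20000000298023224, -4.300000190734863], [-0.20000000298023224, -4.300000190734863], [-0.30000001192092896, -4.300000190734863], [0.5, 8.5], [0.10000000149011612, -0.0]], array([1, 1, 1, 1, 1, 1], dtype=uint8), array([3.5865386, 3.0236685, 2.5427146, 4.2302146, 7.374815 , 5.843935 ],
      dtype=float32))
[[306.02732952 157.88522963]
 [306.35688353 154.35269405]]
t 13.6 tcp [ 0.5704 -0.1059  0.0488] yaw 93.2 tilt [ 0.0011 -0.0019 -1.    ] F [-8.8  0.2 24.9]
shift [ 0.0027 -0.0027  0.0037]
turn [0.0019 0.0037 0.0001] shift after turn [ 0.0027 -0.0027  0.0037]
```

Stop reached, module lifted about 4.2 px (≈14 mm) on both sides. Letting the handle come up gradually.

play_rows(increments=[{"dp": [0, -0.001, -0.01], "delta_rot": [0, 0, 0], "hand": 0}, {"dp": [0, 0, -0.014], "delta_rot": [0, 0, 0], "hand": 0}, {"dp": [0, 0, -0.014], "delta_rot": [0, 0, 0], "hand": 0}, {"dp": [0, 0, -0.014], "delta_rot": [0, 0, 0], "hand": 0}, {"dp": [0, 0, -0.014], "delta_rot": [0, 0, 0], "hand": 0}, {"dp": [0, 0, -0.014], "delta_rot": [0, 0, 0], "hand": 0}, {"dp": [0, 0, -0.014], "delta_rot": [0, 0, 0], "hand": 0}, {"dp": [0, 0, -0.014], "delta_rot": [0, 0, 0], "hand": 0}, {"dp": [0, 0, -0.014], "delta_rot": [0, 0, 0], "hand": 0}, {"dp": [0, 0, -0.014], "delta_rot": [0, 0, 0], "hand": 0}])

```text
time: 14.6
tcp_pos: [0.5686, -0.1046, 0.1134]
ee_rot: [-0.0, 0.687, 0.726, -0.0]
ft_force: [-0.1, 0.6, 0.5]
opening: 0.0003
grasp_force: 0.8
```

play_rows(increments=[{"dp": [0, 0, -0.006], "delta_rot": [0, 0, 0], "hand": 0}, {"dp": [0, 0, 0], "delta_rot": [0, 0, 0], "hand": 0}, {"dp": [0, 0, 0], "delta_rot": [0, 0, 0], "hand": 0}, {"dp": [0, 0, 0], "delta_rot": [0, 0, 0], "hand": 0}, {"dp": [0, 0, 0], "delta_rot": [0, 0, 0], "hand": 0}, {"dp": [0, 0, 0], "delta_rot": [0, 0, 0], "hand": 0}, {"dp": [0, 0, 0], "delta_rot": [0, 0, 0], "hand": 0}])

```text
time: 15.3
tcp_pos: [0.5691, -0.105, 0.1164]
ee_rot: [0.0, 0.687, 0.726, 0.0]
ft_force: [-0.0, -0.6, -0.7]
opening: 0.0001
grasp_force: 0.0
```

```bash
cat > tr.py <<'E'
from h import *
import sys
def tr(cam,ref,new,pts):
    a=np.ascontiguousarray(load(ref)['color']); c=cap(cam,new)['color']
    p=np.float32(pts).reshape(-1,1,2); q,st,e=cv2.calcOpticalFlowPyrLK(cv2.cvtColor(a,7),cv2.cvtColor(c,7),p,None,winSize=(13,13)); print(cam,(q-p).reshape(-1,2).round(2).tolist(),e.ravel().round(1))
tr('side','s8',sys.argv[1],[[314,152],[237,158],[240,148],[311,145]])
go((.569,-.1036,.047),93.2)
E
python3 tr.py s10
python3 - <<'E'
from h import *
for n in ('t5','t9'): pass
c=cap('top','t10'); a=load('t9')['color'].astype(int); g=c['color'].astype(int)
print(g[172:212,286].min(1).tolist()); print(g[190,250:330].min(1).tolist()); print(a[190,250:330].min(1).tolist())
E
```

```text
side [[-0.009999999776482582, 0.009999999776482582], [-0.019999999552965164, 0.029999999329447746], [-0.029999999329447746, -0.029999999329447746], [0.009999999776482582, -0.029999999329447746]] [1.4 1.4 0.9 1.2]
t 15.35 tcp [ 0.5691 -0.1049  0.1164] yaw 93.17 tilt [ 5.e-04 -2.e-04 -1.e+00] F [0.3 0.3 0.2]
shift [ 0.0027 -0.0002  0.1388]
turn [ 0.001   0.0005 -0.001 ] shift after turn [ 2.700e-03 -1.000e-04  1.388e-01]
[111, 134, 96, 89, 127, 152, 185, 194, 195, 207, 189, 168, 99, 83, 72, 26, 100, 235, 239, 236, 249, 134, 37, 52, 57, 54, 57, 56, 56, 57, 54, 56, 56, 55, 56, 56, 55, 55, 56, 55]
[158, 166, 169, 165, 163, 164, 164, 164, 164, 163, 164, 163, 164, 166, 164, 162, 152, 224, 239, 236, 235, 234, 236, 235, 235, 235, 236, 236, 237, 240, 242, 243, 243, 243, 242, 240, 239, 236, 235, 233, 233, 233, 232, 232, 232, 232, 233, 233, 234, 237, 235, 171, 96, 116, 173, 216, 223, 217, 214, 211, 212, 207, 155, 109, 194, 225, 221, 217, 213, 211, 207, 207, 198, 186, 182, 158, 113, 83, 80, 80]
[158, 168, 169, 165, 164, 161, 163, 163, 163, 164, 164, 164, 163, 163, 161, 158, 173, 227, 237, 235, 234, 235, 234, 234, 234, 234, 235, 235, 237, 240, 242, 242, 243, 242, 241, 240, 237, 236, 233, 233, 232, 232, 232, 232, 231, 233, 232, 234, 242, 188, 97, 112, 175, 219, 222, 217, 214, 212, 218, 178, 113, 185, 221, 214, 211, 208, 203, 199, 193, 189, 182, 178, 174, 171, 168, 167, 160, 151, 133, 99]
```

play_rows(increments=[{"dp": [0, 0, 0.01], "delta_rot": [0, 0, 0], "hand": 0}, {"dp": [0, 0, 0.012], "delta_rot": [0, 0, 0], "hand": 0}, {"dp": [0, 0, 0.012], "delta_rot": [0, 0, 0], "hand": 0}, {"dp": [0, 0, 0.012], "delta_rot": [0, 0, 0], "hand": 0}, {"dp": [0, 0, 0.012], "delta_rot": [0, 0, 0], "hand": 0}, {"dp": [0, 0, 0.012], "delta_rot": [0, 0, 0], "hand": 0}, {"dp": [0, 0, 0.012], "delta_rot": [0, 0, 0], "hand": 0}, {"dp": [0, 0, 0.012], "delta_rot": [0, 0, 0], "hand": 0}, {"dp": [0, 0, 0.012], "delta_rot": [0, 0, 0], "hand": 0}, {"dp": [0, 0, 0.01], "delta_rot": [0, 0, 0], "hand": 0}])

```text
time: 16.4
tcp_pos: [0.5695, -0.1065, 0.0599]
ee_rot: [0.001, 0.687, 0.726, -0.001]
ft_force: [-4.5, -4.3, 13.4]
opening: 0.0004
grasp_force: 7.0
```

play_rows(increments=[{"dp": [0, 0, 0.008], "delta_rot": [0, 0, 0], "hand": 0}, {"dp": [0, 0, 0.006], "delta_rot": [0, 0, 0], "hand": 0}, {"dp": [0, 0, 0.005], "delta_rot": [0, 0, 0], "hand": 0}, {"dp": [0, 0, 0.004], "delta_rot": [0, 0, 0], "hand": 0}, {"dp": [0, 0, 0], "delta_rot": [0, 0, 0], "hand": 0}, {"dp": [0, 0, 0], "delta_rot": [0, 0, 0], "hand": 0}])

```text
time: 17.0
tcp_pos: [0.5696, -0.1058, 0.0492]
ee_rot: [0.001, 0.687, 0.727, -0.0]
ft_force: [-6.6, -1.7, 18.0]
opening: 0.0004
grasp_force: 9.0
```

play_rows(increments=[{"dp": [0, 0, 0.003], "delta_rot": [0, 0, 0], "hand": 0}, {"dp": [0, 0, 0], "delta_rot": [0, 0, 0], "hand": 0}, {"dp": [0, 0, 0], "delta_rot": [0, 0, 0], "hand": 0}, {"dp": [0, 0, 0], "delta_rot": [0, 0, 0], "hand": 0}, {"dp": [0, 0, 0], "delta_rot": [0, 0, 0], "hand": 0}])

```text
time: 17.5
tcp_pos: [0.5696, -0.1058, 0.0488]
ee_rot: [0.001, 0.687, 0.727, -0.0]
ft_force: [-9.5, 0.0, 24.6]
opening: 0.0007
grasp_force: 12.3
```

```bash
python3 tr.py s11
python3 - <<'E'
from h import *
from tr import tr
E
true
```

```text
side [[-0.18000000715255737, -4.179999828338623], [-0.17000000178813934, -4.309999942779541], [-0.1599999964237213, -4.309999942779541], [-0.28999999165534973, -4.269999980926514]] [3.7 3.  2.5 3.9]
t 17.55 tcp [ 0.5696 -0.1058  0.0488] yaw 93.2 tilt [ 4.0e-04 -1.6e-03 -1.0e+00] F [-9.7  0.2 24.6]
shift [ 0.0044 -0.001   0.0036]
turn [0.0006 0.0031 0.0001] shift after turn [ 0.0044 -0.001   0.0036]Traceback (most recent call last):
  File "<stdin>", line 2, in <module>
  File "tr.py", line 6, in <module>
    tr('side','s8',sys.argv[1],[[314,152],[237,158],[240,148],[311,145]])
                   ~~~~~~~~^^^
IndexError: list index out of range
```

Same full lift (4.2–4.3 px), at the stop with 24.6 N and steady. Handing in.

```bash
python3 -c "
from bench import env; print(env.finish_job())"
```

```text
the job is handed in; nothing more can be done
None
```

I centred the jack under the round lift point and pumped it as asked: pressed to the stop, let fully up so the module settled, then pressed to the stop again and held at about 25 N. The job was handed in at about 17.6 s with the module lifted; no verdict came back.

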